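Index the lamp sleeve to the next hole and hold its lock pin home

TASK

Move the inspection lamp one hole along its rail towards the jar with the blue cap: pull up the red plunger knob on the blue sleeve, slide the sleeve to the next hole on that side and let the pin drop in. Then press the knob fully down, so that the pin is home, and finish like that, still holding it down with the gripper (the pin springs part-way back up if it is let go; a colleague will then fit its clip). Leave the jars, the tip box and the beaker where they stand.

Things in the scene. Friction and masses are not known exactly. Their poses are not given: they have to be found in the camera images.
- rail: Fixed lamp rail: a horizontal aluminium square tube, 40 x 40 mm and about 275 mm long, on a grey base plate (90 x 310 mm) with black end feet. Origin at the bench surface under the middle of the tube; the frame's y runs along the tube, x across it (the lamp hangs on the +x side), z up. The tube's top is 70 mm above the bench and has five 12 mm square lock holes on its centre line, at y = -80, -40, 0, +40 and +80 mm. The black end feet are as wide as 60 mm and 72 mm high.
- sleeve (a joint): Position of the blue sliding sleeve (48 x 48 mm, 70 mm long, top 74 mm above the bench) along the rail, m, positive towards the rail's +y; equal to the y of the hole that its pin is over. It starts in the middle hole (0, with about 2 mm of play either way). Once the pin is out it slides with about 2 N of drag, up to 85 mm either way. It carries a white lamp head on its +x side, which reaches 112 mm from the tube's centre line and 78 mm above the bench.
- plunger (a joint): How far the lock plunger is up, m: 0 = pressed fully home (pin 12 mm deep in the hole, knob underside 4 mm above its boss), about 0.005 = where its spring leaves it when let go over a hole (the sleeve is still locked), 0.012 = pin nose level with the tube's top, so just clear, 0.020 = upper stop. The spring (1 N per mm) resists both ways from about 0.005: about 5 N of push keeps it at 0, about 10 N of pull keeps it at 0.015. Over the solid tube it cannot go below 0.012.
- knob_center (a point): Centre of the red plunger knob, an upright cylinder 28 mm in diameter and 26 mm high with a bright disc on top, which moves with sleeve and plunger. It is on the rail's centre line, 117 mm above the bench at plunger = 0, about 122 mm at the start. Under it stands a dark round boss 22 mm in diameter whose top is 100 mm above the bench; the sleeve's flat top is at 74 mm.
- jar_blue_center (a point): Centre (30 mm up) of the loose clear jar with the blue cap, 48 mm in diameter, 60 mm high, beyond one end of the rail: it shows which way to move the sleeve. Not to be moved.
- jar_orange_center (a point): Centre (30 mm up) of the like jar with the orange cap, beyond the other end of the rail. Not to be moved.
- tip_box_center (a point): Centre (27 mm up) of the loose blue and white tip box, 80 x 115 x 55 mm high, beyond the rail on its +x side. Not to be moved.
- beaker_center (a point): Centre (35 mm up) of the loose glass beaker, 66 mm in diameter and 70 mm high, beyond the rail on its +x side. Not to be moved.

How it is judged:
On the way, in this order (a step that is already met when the one before it is completed fails the run):
1. the plunger is pulled up until its pin is out of the hole (value of joint plunger above 0.0115 m), for 0.1 s.
2. the sleeve is over the next hole towards the blue-capped jar and the pin has dropped into that hole (((y of jar_blue_center in the frame of rail above 0 m and value of joint sleeve between 0.036 and 0.044 m) or (y of jar_blue_center in the frame of rail below 0 m and value of joint sleeve between -0.044 and -0.036 m)) and value of joint plunger below 0.009 m), for 0.1 s.
At the end, for the whole second after the job is handed in: The sleeve stands still within 4 mm of the next hole (40 mm from the start hole) on the side of the blue-capped jar, the pin is within 1.5 mm of fully home, the fingers touch the knob with more than 2 N, and jars, tip box and beaker are within 20 mm of where they stood (((y of jar_blue_center in the frame of rail above 0 m and value of joint sleeve between 0.036 and 0.044 m) or (y of jar_blue_center in the frame of rail below 0 m and value of joint sleeve between -0.044 and -0.036 m)) and value of joint plunger below 0.0015 m and contact force between the fingers and plunger above 2 N and velocity of joint sleeve between -0.01 and 0.01 m/s and distance of each of jar_blue_center, jar_orange_center, tip_box_center, beaker_center from where it was at the start of the episode below 0.02 m); the arm keeps its last pose, push and grip.
It fails at once if the blue-capped jar is moved by more than 20 mm (distance of jar_blue_center from where it was at the start of the episode above 0.02 m).
It fails at once if the orange-capped jar is moved by more than 20 mm (distance of jar_orange_center from where it was at the start of the episode above 0.02 m).
It fails at once if the tip box is moved by more than 20 mm (distance of tip_box_center from where it was at the start of the episode above 0.02 m).
It fails at once if the beaker is moved by more than 20 mm (distance of beaker_center from where it was at the start of the episode above 0.02 m).
It also fails if it takes over 32 s, if anything falls off the work surface, if the arm or the gripper's body presses on something with over 40 N, if the wrist force passes 120 N, or if a joint passes its speed limit or range.

ROBOT

A 6-joint arm with a two-finger parallel gripper is mounted at the origin on the work surface. World frame = base frame: x ahead of the robot, y to its left, z up, the work surface at z = 0. Lengths are in m, angles in rad, forces in N, time in s.
With the tool pointing down it reaches from about 0.35 to 0.8 m from the base axis. Payload 7.3 kg.
Tool frame: the origin (TCP) lies on the centre line of the jaws, within the pads' length; the fingertips stand 22 mm ahead of it and the grasp point (between the pads) lies 3 mm ahead of it; y points along the fingers, x is the direction in which the jaws open and shut, and the axes are right-handed (so a half turn about y gives the same grasp; the last joint's range is limited). The gripper opens to 85 mm and grips with 20 to 120 N. Pads are 22 mm wide; open, the fingers measure 114 mm over their backs; the gripper's body (76 mm by 85 mm) begins 54 mm behind the grasp point. The pads swing forward as they close: fully open they stand 13 mm farther back than shut.
Start: joints at [-1.452, 0.342, 1.524, -0, 1.275, -0.146], TCP at [0.137, -0.507, 0.253] pointing down, gripper open.
Joint ranges: [-2.53, 2.53], [-0.77, 2.02], [0.04, 2.7], [-1, 4.14], [0.28, 2.66], [-3.11, 3.11]. Speed limits (rad/s): [2.57, 2.57, 3.14, 3.14, 3.14, 3.14].

INTERFACE

Orientations are given as a unit quaternion [w, x, y, z].
In Python, from bench import sense, vision, order gives the robot as it stands.
- The arm moves only by the tool jog_arm, never from a script. Its argument "steps" is one flat list of numbers, 5 for each row, row after row: the shift along the tool's x, y, z in mm, then the turn about the tool's y in rad, then the closure, from 0 (fully open) to 1 (shut). A call has 1 to 8 rows; each row is the pose to reach, as a shift and turn from the pose measured when the call began, along the tool's axes at that moment; what a row does not reach only later rows make up. A row lasts 1/12 s, in which the tool goes at most 41.7 mm and 7.16 degrees, less where a joint would pass 70% of its speed; a pose out of reach is approached as far as the arm can. A call with a gripper value outside its range is refused whole. The fingers move at their own pace and stop on an object; "squeeze" is the grip in N (left out, the last holds). Time passes only in rows, so rows that repeat a pose let the fingers close. It gives the time, the measured TCP pose, the force and the opening at its end, in the units of the state.
- sense(): the state, without advancing time (a new reading comes with each control period).
- vision.capture(name): name is "scene" or "top" or "wrist"; returns (picture, depth): 400x640x3 uint8, blue, green, red; 400x640 float32, m along the optical axis (not along the pixel's ray), 0 where there is no reading.
- vision.camera_model(name): a dict with "camera_matrix" (3x3 intrinsics, pixels), "T" (4x4, takes a point from camera to world coordinates). Camera axes: x right, y up, looking along -z (the intrinsics and any distortion apply to the point x, -y, -z); pixel columns grow to the right and rows downward; lengths in m; the calibration is good to about 2 mm. A picture is of the moment at which its call begins: read the wrist's pose just before it. camera_model takes no time and is no camera call; for the wrist camera it gives the pose at the moment of the call.
- order.hand_in(): hands the job in, once; it reports no verdict.
The state is a dict: "time": time; "joint_pos": joint angles; "joint_velocities": joint speeds; "joint_torque": joint torques, N m; "position": TCP position; "tcp_rot": TCP orientation; "ft_force": force on the tool from outside, world axes, zero at the start; "torque": the same for the moment, N m; "finger_gap": finger opening in m.
Only numpy, scipy, OpenCV 4.12 (cv2) and the standard library are available. Lean on these libraries where they do the work, as an engineer would, in place of code of your own. Each camera call takes 0.05 s, during which the arm holds its last target. There are 200 camera calls.

## Working session

There is one attempt and no reset: what is moved stays moved. The work goes in short steps, Python scripts to look and compute and a tool call to move; the robot and the scene stay as the last step left them, time stands still between calls to the robot, and variables do not carry over. Pictures are saved under pics/ and viewed, about 8 in all and at most 12, crops included, and the job is handed in when it is done.

Besides the shell and the picture viewer there is one more tool, called after ">>>" as a command line: name --argument value ..., lists and objects as JSON in quotes. jog_arm: Moves the arm, as the interface text tells. Its arguments: {"type":"object","properties":{"steps":{"type":"array"},"squeeze":{"type":"number"}},"required":["steps"]}

```bash
mkdir -p pics
python3 - <<'E'
from bench import sense, vision
import cv2,numpy as np
s=sense();print(s)
for n in("scene","top"):
    p,d=vision.capture(n);cv2.imwrite(f"pics/{n}1.png",p);np.save(f"{n}_d.npy",d)
    m=vision.camera_model(n);print(n,m);np.savez(f"{n}_m.npz",K=m["camera_matrix"],T=m["T"])
E
```

```text
{'time': 0.0, 'joint_pos': array([-1.45200475e+00,  3.42764158e-01,  1.52501843e+00,  6.88214955e-06,
        1.27540250e+00, -1.45968061e-01]), 'joint_velocities': array([-4.33139260e-04,  1.06529649e-03, -1.17865729e-03, -6.23944142e-04,
        4.49913592e-05,  6.87706031e-04]), 'joint_torque': array([-1.69534046e-04, -4.33671463e+01, -2.46010619e+01, -8.35650508e-05,
        7.87014957e-03,  1.14907363e-05]), 'position': array([ 0.13737613, -0.50632739,  0.25260394]), 'tcp_rot': array([ 0.56202654, -0.56121633,  0.43001996, -0.42923797]), 'ft_force': array([-0.10101309,  0.96915302, -0.27168311]), 'torque': array([-0.0716467 ,  0.06416394,  0.00334573]), 'finger_gap': 0.08536820530292186}
scene {'camera_matrix': array([[378.12337807,   0.        , 311.8836657 ],
       [  0.        , 378.12337807, 198.01289988],
       [  0.        ,   0.        ,   1.        ]]), 'T': array([[ 0.11367412, -0.85895979,  0.49926574,  0.98066447],
       [ 0.9935152 ,  0.09949032, -0.05503839,  0.00449372],
       [-0.00239634,  0.50228454,  0.86469908,  0.80587566],
       [ 0.        ,  0.        ,  0.        ,  1.        ]])}
top {'camera_matrix': array([[406.25358281,   0.        , 324.18027122],
       [  0.        , 406.25358281, 199.74781903],
       [  0.        ,   0.        ,   1.        ]]), 'T': array([[ 0.00871435,  0.99171999, -0.12812308,  0.46036416],
       [-0.99993562,  0.00771116, -0.00832387,  0.01898912],
       [-0.00726697,  0.12818737,  0.99172334,  1.06572985],
       [ 0.        ,  0.        ,  0.        ,  1.        ]])}
```

View pics/top1.png

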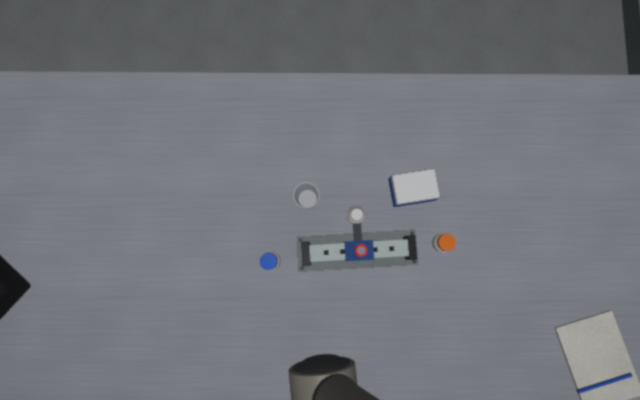

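View pics/scene1.png

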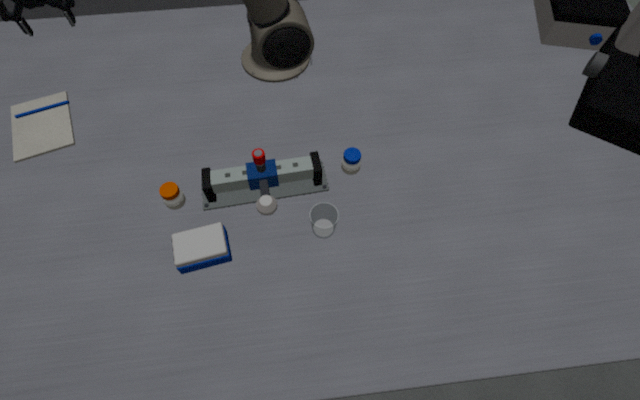

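The top view shows the knob at (361,251), the rail running from (305,253) to (413,247), the blue jar at (268,261) on world +y, and the orange jar at (446,242). The lamp is on +x, so the target is rail +y. Next I'll localise in an enlarged crop.

```bash
cat > h.py <<'E'
import numpy as np
def onplane(K,T,uv,z):
    r=T[:3,:3]@np.array([(uv[0]-K[0,2])/K[0,0],-(uv[1]-K[1,2])/K[1,1],-1.])
    o=T[:3,3];return o+r*(z-o[2])/r[2]
E
python3 - <<'E'
import cv2,numpy as np
from h import *
a=cv2.imread("pics/top1.png")[220:285,255:460];cv2.imwrite("pics/c_top.png",cv2.resize(a,None,fx=3.9,fy=3.9,interpolation=cv2.INTER_CUBIC))
for n in("top","scene"):
    p=cv2.imread(f"pics/{n}1.png").astype(int);m=np.load(n+"_m.npz");K,T=m["K"],m["T"]
    b,g,r=p[...,0],p[...,1],p[...,2]
    red=((r>120)&(g<60)&(b<80)).astype(np.uint8)
    nn,l,st,c=cv2.connectedComponentsWithStats(red)
    for i in range(1,nn):
        if st[i,4]>15: print(n,c[i],st[i],onplane(K,T,c[i],.135))
m=np.load("top_m.npz");K,T=m["K"],m["T"]
for uv,z in(((361.3,250.8),.135),((326,252.5),.07),((391.5,248.5),.07),((268,261),.06),((446,242),.06),((307,197),.035),((415,187),.055),((357,215),.078)): print(uv,onplane(K,T,uv,z))
E
```

```text
top [356.64705882 249.41176471] [355 244   6  12  17] [ 0.46736614 -0.04798374  0.135     ]
scene [257.52380952 153.85714286] [252 149  13  10  42] [ 0.46781646 -0.05893305  0.135     ]
(361.3, 250.8) [ 0.46432708 -0.05854287  0.135     ]
(326, 252.5) [0.45975877 0.02179696 0.07      ]
(391.5, 248.5) [ 0.4707889  -0.13733524  0.07      ]
(268, 261) [0.43785388 0.16380869 0.06      ]
(446, 242) [ 0.48791583 -0.27289432  0.06      ]
(307, 197) [0.60028088 0.07170705 0.035     ]
(415, 187) [ 0.62504192 -0.20063595  0.055     ]
(357, 215) [ 0.55109576 -0.05307233  0.078     ]
```

View pics/c_top.png

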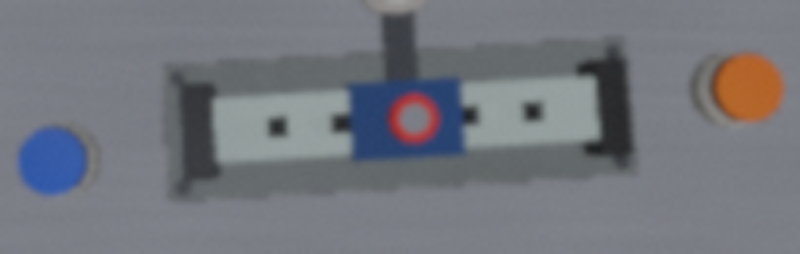

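```bash
cat > plan.py <<'E'
import numpy as np,sys
from bench import sense
from scipy.spatial.transform import Rotation as R
s=sense();q=s["tcp_rot"];M=R.from_quat(np.r_[q[1:],q[0]]).as_matrix()
yaw=np.arctan2(-.01103,.1591);ry=np.array([-.0692,.9976,0]);rx=np.array([.9976,.0692,0])
def go(t):
    d=M.T@(np.array(t)-s["position"])*1000; print("shift",d.round(1))
if __name__=="__main__":
    print(M.round(3),"t",s["time"],"pos",s["position"].round(4),"F",s["ft_force"].round(2),"gap",s["finger_gap"].round(4))
    x=M[:,0];
    for n,a in(("x",rx),("y",ry)): 
        for sg in(1,-1): # turn about tool y so that tool x aligns with sg*a
            b=M.T@(sg*a); print(n,sg,np.arctan2(-b[2],b[0]).round(3))
    print("rail ry in tool",(M.T@ry).round(4)); go([float(v) for v in sys.argv[1:4]])
E
python3 plan.py .4654 -.0582 .2
```

```text
Traceback (most recent call last):
  File "plan.py", line 9, in <module>
    print(M.round(3),"t",s["time"],"pos",s["position"].round(4),"F",s["ft_force"].round(2),"gap",s["finger_gap"].round(4))
                                                                                                 ^^^^^^^^^^^^^^^^^^^^^
AttributeError: 'float' object has no attribute 'round'
```

```bash
sed -i 's/s\["finger_gap"\].round(4)/s["finger_gap"]/' plan.py; python3 plan.py .4654 -.0582 .2
```

```text
[[ 0.262 -0.     0.965]
 [-0.965  0.001  0.262]
 [-0.001 -1.     0.   ]] t 0.1 pos [ 0.1374 -0.5064  0.2527] F [-0.82  0.64 -0.18] gap 0.0850314585493809
x 1 -1.375
x -1 1.766
y 1 -2.946
y -1 0.196
rail ry in tool [-0.9809  0.0014  0.1943]
shift [-346.6   53.3  433.9]
```

>>> jog_arm --steps '[-22, 3, 28, 0.02, 0, -47, 7, 59, 0.05, 0, -72, 11, 90, 0.08, 0, -97, 15, 121, 0.11, 0, -122, 19, 152, 0.14, 0, -147, 22, 184, 0.17, 0, -172, 26, 215, 0.196, 0, -195, 30, 244, 0.196, 0]' --squeeze 80

```text
time: 0.77
position: [0.3225, -0.2522, 0.2228]
tcp_rot: [0.517, -0.516, 0.483, -0.482]
ft_force: [1.4, 0.2, -0.5]
finger_gap: 0.0852
```

```bash
python3 plan.py .4654 -.0582 .2
```

```text
[[ 0.067 -0.     0.998]
 [-0.998  0.002  0.067]
 [-0.002 -1.    -0.   ]] t 0.7667 pos [ 0.3225 -0.2522  0.2228] F [ 1.4   0.16 -0.47] gap 0.08516211714382699
x 1 -1.573
x -1 1.569
y 1 3.14
y -1 -0.002
rail ry in tool [-1.      0.0017 -0.002 ]
shift [-183.9   23.1  155.6]
```

>>> jog_arm --steps '[-30, 4, 25, 0, 0, -60, 8, 51, 0, 0, -90, 12, 76, 0, 0, -120, 16, 102, 0, 0, -150, 20, 127, 0, 0, -175, 23, 148, 0, 0, -184, 23, 155.6, 0, 0, -184, 23, 155.6, 0, 0]'

```text
time: 1.43
position: [0.4662, -0.0561, 0.1996]
tcp_rot: [0.518, -0.517, 0.483, -0.481]
ft_force: [-1.2, -0.0, 1.1]
finger_gap: 0.0854
```

```bash
python3 plan.py .4654 -.0582 .119
python3 - <<'E'
from bench import vision
import cv2,numpy as np
m=vision.camera_model("wrist");p,d=vision.capture("wrist");cv2.imwrite("pics/w1.png",p)
np.savez("wrist_m.npz",K=m["camera_matrix"],T=m["T"]);print(m["T"].round(3))
K,T=m["camera_matrix"],m["T"]
for P in([.4654,-.0582,.135],[.4654-.0028,-.0582+.04,.07]):
    c=T[:3,:3].T@(np.array(P)-T[:3,3]);print(K[0,0]*c[0]/-c[2]+K[0,2],K[1,1]*c[1]/c[2]+K[1,2])
E
```

```text
[[ 0.071 -0.001  0.997]
 [-0.997  0.002  0.071]
 [-0.002 -1.    -0.001]] t 1.4333 pos [ 0.4662 -0.0561  0.1996] F [-1.18 -0.02  1.05] gap 0.0854239363445445
x 1 -1.569
x -1 1.573
y 1 -3.14
y -1 0.002
rail ry in tool [-1.      0.0023  0.0019]
shift [ 2.2 80.6 -0.9]
[[ 0.071  0.944  0.323  0.55 ]
 [-0.997  0.068  0.021 -0.051]
 [-0.002 -0.324  0.946  0.321]
 [ 0.     0.     0.     1.   ]]
323.1375060454654 235.72904713659005
273.184609749589 202.17852963663537
```

View pics/w1.png

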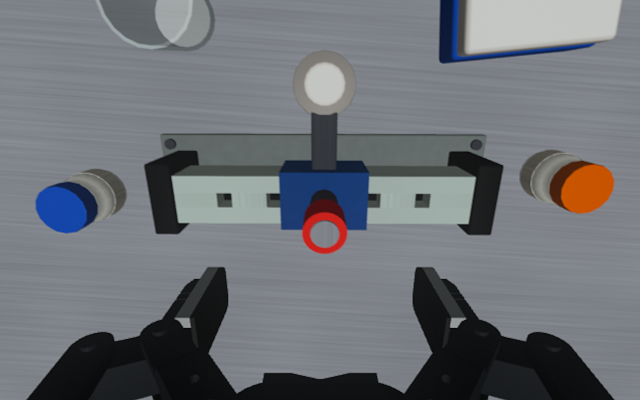

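The wrist view shows the disc at (325,234), within 2 px of the prediction. The blue jar is on the left, which is tool −x. Descending.

>>> jog_arm --steps '[3.5, 20, 0, 0, 0, 3.5, 45, 0, 0, 0.2, 3.5, 65, 0, 0, 0.4, 3.5, 76, 0, 0, 0.4, 3.5, 76.5, 0, 0, 0.6, 3.5, 76.5, 0, 0, 1, 3.5, 76.5, 0, 0, 1, 3.5, 76.5, 0, 0, 1]' --squeeze 80

```text
time: 2.15
position: [0.4641, -0.0605, 0.1236]
tcp_rot: [-0.517, 0.517, -0.484, 0.481]
ft_force: [-2.8, 5.3, -1.9]
finger_gap: 0.0262
```

>>> jog_arm --steps '[0, 0, 0, 0, 1, 0, 0, 0, 0, 1, 0, 0, 0, 0, 1, 0, 0, 0, 0, 1]'

```text
time: 2.48
position: [0.464, -0.0606, 0.1246]
tcp_rot: [0.517, -0.516, 0.484, -0.481]
ft_force: [0.6, 4.5, -1.5]
finger_gap: 0.0259
```

```bash
python3 plan.py .4664 -.0595 .123
python3 - <<'E'
from bench import vision
import cv2
p,d=vision.capture("wrist");cv2.imwrite("pics/w2.png",p)
E
```

```text
[[ 0.068 -0.003  0.998]
 [-0.998  0.004  0.068]
 [-0.004 -1.    -0.003]] t 2.4833 pos [ 0.464  -0.0606  0.1246] F [ 0.59  4.5  -1.46] gap 0.025925962988717556
x 1 -1.572
x -1 1.57
y 1 3.141
y -1 -0.001
rail ry in tool [-1.0e+00  4.2e-03 -9.0e-04]
shift [-0.9  1.6  2.5]
```

View pics/w2.png

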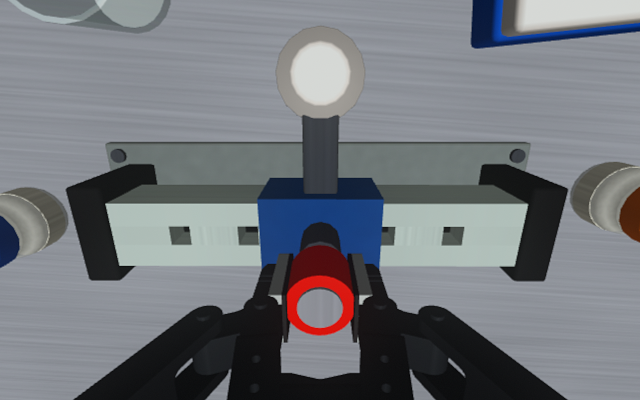

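The knob (about (320,300)) sits between the pads and is gripped at a 26 mm gap. Pulling up.

>>> jog_arm --steps '[0, -3, 0, 0, 1, 0, -6, 0, 0, 1, 0, -9, 0, 0, 1, 0, -11, 0, 0, 1, 0, -12, 0, 0, 1, 0, -12, 0, 0, 1, 0, -12, 0, 0, 1, 0, -12, 0, 0, 1]'

```text
time: 3.2
position: [0.4639, -0.0609, 0.1363]
tcp_rot: [0.517, -0.517, 0.484, -0.481]
ft_force: [3.1, -1.3, -13.4]
finger_gap: 0.0262
```

```bash
python3 plan.py .4664 -.0595 .135
```

```text
[[ 0.068 -0.003  0.998]
 [-0.998  0.004  0.068]
 [-0.004 -1.    -0.003]] t 3.2 pos [ 0.4639 -0.0609  0.1363] F [  3.06  -1.28 -13.4 ] gap 0.02622079758856228
x 1 -1.572
x -1 1.57
y 1 3.141
y -1 -0.001
rail ry in tool [-1.0e+00  3.9e-03 -9.0e-04]
shift [-1.2  1.3  2.6]
```

>>> jog_arm --steps '[-4, 0, 0, 0, 1, -10, 0, 0, 0, 1, -17, 0, 0, 0, 1, -24, 0, 0, 0, 1, -31, 0, 0, 0, 1, -37, 0, 0, 0, 1, -41, 0, 0, 0, 1, -41, 0, 0, 0, 1]'

```text
time: 3.87
position: [0.461, -0.0187, 0.1365]
tcp_rot: [0.517, -0.517, 0.484, -0.48]
ft_force: [3.8, 1.7, -13.2]
finger_gap: 0.026
```

>>> jog_arm --steps '[0, 0, 0, 0, 1, 0, 0, 0, 0, 1]'

```text
time: 4.03
position: [0.461, -0.0184, 0.1364]
tcp_rot: [0.517, -0.517, 0.484, -0.48]
ft_force: [2.6, 1.3, -13.2]
finger_gap: 0.0263
```

```bash
python3 plan.py .4612 -.0198 .135
python3 - <<'E'
from bench import vision
import cv2
p,d=vision.capture("wrist");cv2.imwrite("pics/w3.png",p)
p,d=vision.capture("top");cv2.imwrite("pics/t3.png",p)
E
```

```text
[[ 0.069 -0.003  0.998]
 [-0.998  0.005  0.069]
 [-0.005 -1.    -0.003]] t 4.0333 pos [ 0.461  -0.0184  0.1364] F [  2.59   1.3  -13.19] gap 0.026271079892936013
x 1 -1.571
x -1 1.571
y 1 -3.142
y -1 0.0
rail ry in tool [-1.      0.0051  0.    ]
shift [1.4 1.4 0.1]
```

View pics/w3.png

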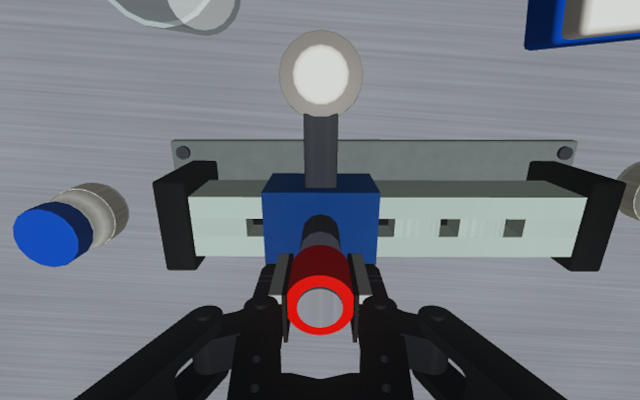

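The holes at 449 and 515 px extrapolate to the +40 hole at about 318 px. The sleeve centre is at about 321 px, so it is within about 1.5 mm of the hole. Lowering while watching the force and height.

>>> jog_arm --steps '[0, 2, 0, 0, 1, 0, 4, 0, 0, 1, 0, 6, 0, 0, 1, 0, 8, 0, 0, 1, 0, 8, 0, 0, 1, 0, 8, 0, 0, 1]'

```text
time: 4.63
position: [0.4611, -0.0186, 0.1287]
tcp_rot: [0.517, -0.516, 0.484, -0.481]
ft_force: [0.5, 1.9, -5.8]
finger_gap: 0.026
```

```bash
python3 plan.py .4612 -.0198 .120
```

```text
[[ 0.069 -0.003  0.998]
 [-0.998  0.005  0.069]
 [-0.005 -1.    -0.003]] t 4.6333 pos [ 0.4611 -0.0186  0.1287] F [ 0.5   1.87 -5.82] gap 0.02604319477899856
x 1 -1.571
x -1 1.57
y 1 3.141
y -1 -0.0
rail ry in tool [-1.0e+00  5.1e-03 -4.0e-04]
shift [1.2 8.6 0.1]
```

>>> jog_arm --steps '[0, 2, 0, 0, 1, 0, 4, 0, 0, 1, 0, 5, 0, 0, 1, 0, 6, 0, 0, 1, 0, 7, 0, 0, 1, 0, 8, 0, 0, 1, 0, 8, 0, 0, 1, 0, 8, 0, 0, 1]'

```text
time: 5.3
position: [0.4612, -0.0186, 0.1209]
tcp_rot: [0.517, -0.516, 0.484, -0.481]
ft_force: [-1.0, 0.7, 1.9]
finger_gap: 0.0263
```

>>> jog_arm --steps '[0, 0.5, 0, 0, 1, 0, 1, 0, 0, 1, 0, 1, 0, 0, 1]'

```text
time: 5.55
position: [0.4612, -0.0186, 0.1199]
tcp_rot: [0.518, -0.516, 0.484, -0.481]
ft_force: [-2.2, 0.9, 3.1]
finger_gap: 0.026
```

>>> jog_arm --steps '[0, 0.5, 0, 0, 1, 0, 1, 0, 0, 1, 0, 1, 0, 0, 1]'

```text
time: 5.8
position: [0.4612, -0.0186, 0.1189]
tcp_rot: [0.517, -0.516, 0.484, -0.481]
ft_force: [-1.9, 1.5, 4.3]
finger_gap: 0.0261
```

>>> jog_arm --steps '[0, 0.5, 0, 0, 1, 0, 1, 0, 0, 1, 0, 1, 0, 0, 1]'

```text
time: 6.05
position: [0.4612, -0.0187, 0.1181]
tcp_rot: [0.518, -0.516, 0.484, -0.481]
ft_force: [-2.3, 0.6, 6.3]
finger_gap: 0.0263
```

>>> jog_arm --steps '[0, 0.5, 0, 0, 1, 0, 1, 0, 0, 1, 0, 1, 0, 0, 1]'

```text
time: 6.3
position: [0.4613, -0.0187, 0.118]
tcp_rot: [0.518, -0.516, 0.484, -0.481]
ft_force: [-5.3, 0.3, 14.0]
finger_gap: 0.026
```

>>> jog_arm --steps '[0, 0.5, 0, 0, 1, 0, 1, 0, 0, 1, 0, 1, 0, 0, 1]'

```text
time: 6.55
position: [0.4613, -0.0188, 0.118]
tcp_rot: [0.518, -0.516, 0.484, -0.481]
ft_force: [-4.8, -0.0, 15.8]
finger_gap: 0.026
```

A hard stop at z = 0.118 with about 15 N means the pin is home. Checking with pictures.

Run:
```python
from bench import vision,sense
import cv2,numpy as np
w,d=vision.capture("wrist");s,_=vision.capture("top")
a=cv2.resize(s[150:300,230:480],(800,480),interpolation=cv2.INTER_CUBIC)
cv2.imwrite("pics/w4.png",w[20:320]);cv2.imwrite("pics/s4.png",a);print(sense()["ft_force"],sense()["position"],sense()["time"])
```

```text
[-5.56219235  0.9239461  14.33262183] [ 0.46133502 -0.01882971  0.1179504 ] 6.65
```

View pics/w4.png

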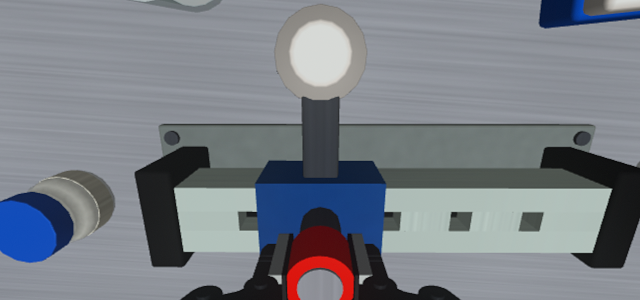

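View pics/s4.png

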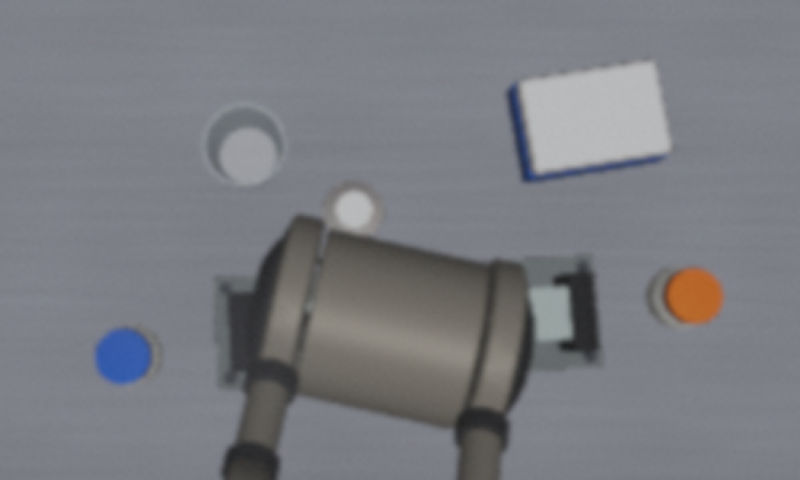

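The wrist view puts the sleeve centre at about 320 px against about 318 px for the +40 hole, roughly 1.4 mm. In the top view nothing else has moved. Handing in.

```bash
python3 -c "
from bench import order;print(order.hand_in())"
```

```text
the job is handed in; nothing more can be done
None
```

I moved the lamp sleeve one hole towards the blue-capped jar (the rail's +y side) and handed the job in with the gripper still holding the knob down.

- **Unlocking:** I gripped the knob and pulled it up 12 mm. The pull reached about 12–13 N, which puts the plunger at about 0.017 m, so the pin was clear of the hole.
- **Sliding:** The TCP travelled 42.5 mm, because the sleeve had started about 2 mm to the other side of the middle hole.
- **Pin in:** Lowering showed a smooth change of about 1 N per mm with no block at the tube's top, so the pin went into the hole. It then met a hard stop at TCP z = 0.118 m, where I held it with about 14–16 N. The stop comes about where the plunger should read 0.
- **Last checks:**
  - **Sleeve position:** the last wrist picture puts it about 1.4 mm short of the hole's centre. The arm's travel suggests about 0.5 mm past it. The two disagree slightly, but both are within the 4 mm allowed.
  - **Other objects:** by eye, the top picture shows the jars, tip box and beaker where they started.
- **Time:** about 6.7 s of the 32 s was used. The hand-in gave no verdict.

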